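# Unplug a tested signal lamp and set it in the outgoing tray

## Robot

A 6-joint arm with a two-finger parallel gripper is mounted at the origin on the work surface. World frame = base frame: x ahead of the robot, y to its left, z up, the work surface at z = 0. Lengths are in m, angles in rad, forces in N, time in s.
With the tool pointing down it reaches from about 0.375 to 0.975 m from the base axis. Payload 3.8 kg.
Tool frame: the origin (TCP) lies on the centre line of the jaws, within the pads' length; the fingertips stand 17 mm ahead of it and the grasp point (between the pads) lies 2 mm behind it (bot.tcp_to_tips is the distance from the TCP to the fingertips, in m); z points along the fingers, x is the direction in which the jaws open and shut, and the axes are right-handed (so a half turn about z gives the same grasp; the last joint's range is limited). The gripper opens to 88 mm and grips with 3 to 60 N. Pads are 18 mm wide; open, the fingers measure 123 mm over their backs; the gripper's body (75 mm by 187 mm) begins 45 mm behind the grasp point.
Start: joints at [1.273, 0.264, 1.604, -0, 1.274, -0.037], TCP at [0.174, 0.652, 0.256] pointing down, gripper open.
Joint ranges: [-2.63, 2.63], [-0.94, 2.18], [0.31, 2.57], [-1.31, 4.45], [0, 2.66], [-2.55, 2.55]. Speed limits (rad/s): [2.57, 2.57, 3.14, 3.14, 3.14, 3.14].

## Interface

Orientations are given as a unit quaternion [w, x, y, z].
In Python, from plant import bot, cams, ticket, nets gives the robot as it stands.
- The arm moves only by the tool move_arm, never from a script. Its argument "moves" is text: rows parted by semicolons, each of 5 numbers parted by spaces: the shift along the tool's x, y, z in mm, then the turn about the tool's z in rad, then the opening, from 0 (shut) to 1 (fully open). A call has 1 to 20 rows; each row is the pose to reach, as a shift and turn from the pose commanded when the call began, along the tool's axes at that moment; what a row does not reach only later rows make up. A row lasts 1/10 s, in which the tool goes at most 50 mm and 8.59 degrees, less where a joint would pass 70% of its speed; a pose out of reach is approached as far as the arm can. A call with a gripper value outside its range is refused whole. The fingers move at their own pace and stop on an object; "newtons" is the grip in N (left out, the last holds). Time passes only in rows, so rows that repeat a pose let the fingers close. It gives the time, the measured TCP pose, the force and the opening at its end, in the units of the state.
- bot.get_obs(): the state, without advancing time (a new reading comes with each control period).
- cams.snapshot(name): name is "scene" or "top" or "wrist"; returns a dict with "image" (420x560x3 uint8, blue, green, red), "K" (3x3 intrinsics, pixels), "k1" (the pictures are not rectified: a ray, as slopes to the right and down, at radius r is drawn at 1 + k1 r^2 times it, then the intrinsics apply), "xyz" and "attitude" of the camera in the world; the wrist camera has in their place "tool_from_camera" (4x4, takes a point from camera to tool coordinates, whose origin is the TCP and whose axes are the tool frame's). Camera axes: x right, y up, looking along -z (the intrinsics and any distortion apply to the point x, -y, -z); pixel columns grow to the right and rows downward; lengths in m; the calibration is good to about 2 mm. A picture is of the moment at which its call begins: read the wrist's pose just before it. There is no depth.
- ticket.finish_job(): hands the job in, once; it reports no verdict.
Trained networks look in a picture, given as the dict that the camera call returned (one of the last four; its "shot" number tells which), for a name from the list of things; names that differ only in an ending like _2 or _b are one class to them, and where a whole thing is asked for, a point or a joint stands for the part that bears it (a point fixed in the world has none). Each returns a list of dicts, best first, with "confidence" (0 to 1); they miss things now and then, are a little off and sometimes report something else, mostly with a low value. They report only what shows in the picture. A call takes as long as a camera call. They do not tell look-alikes from the thing itself.
- nets.look_for(picture, query): "uv" ([column, row] in pixels, amid what is visible of it).
- nets.spot_point(picture, query): "uv" ([column, row] in pixels: a listed point, or the origin of a listed thing).
The state is a dict: "clock": time; "q": joint angles; "dq": joint speeds; "joint_efforts": joint torques, N m; "eef_pos": TCP position; "eef_rot": TCP orientation; "wrist_force": force on the tool from outside, world axes, zero at the start; "torque": the same for the moment, N m; "grip_width": finger opening in m.
Only numpy, scipy, OpenCV 4.12 (cv2) and the standard library are available. Lean on these libraries where they do the work, as an engineer would, in place of code of your own. Each camera call takes 0.05 s, during which the arm holds its last target. There are 200 camera calls.

## Task

The amber signal lamp on the test fixture has passed: pull it straight up off its snap-in socket and stand it upright in the free half of the blue outgoing tray. Its shell is thin and cracks easily, so squeeze it only lightly, set it down softly without dropping it or pressing it down hard, and leave the other lamps and the things on the bench where they are.

Things in the scene. Friction and masses are not known exactly. Their poses are not given: they have to be found in the camera images.
- lamp: The lamp to move, plugged on the fixture at the start: white base 44 x 36 x 24 mm with a thin amber lens 38 x 30 x 44 mm on top, 68 mm high in all, about 90 g. Its base is hollow below, 16 mm deep. Origin: centre of the underside; x along the 44 mm side, y along the 36 mm side, z up. It cracks if pressed on the tray with over 40 N.
- lens (a point): Centre of the moved lamp's lens, 46 mm above its underside: the place to grip it, across the lamp's y (30 mm wide). The shell cracks if the fingers load it with more than 80 N in all (both pads added, that is 40 N on each pad): a light grip of 20 to 30 N on each pad holds it well enough to unplug.
- fixture: Test fixture, fixed: steel plate 150 x 120 x 12 mm with a black socket block 64 x 52 mm in its middle, top 32 mm above the bench, and on that a brass stub 28 x 24 x 14 mm, inside the lamp. Beyond the block (+x) a small grey box 28 mm high with a green light. Origin: centre of the underside, z up.
- socket (a point): Centre of the top of the socket block, where the plugged lamp's underside rests; axes as the fixture's. Two sprung balls on the stub hold a lip inside the lamp's base: it lets go in the first 8 mm of straight upward pull, at a peak of about 6 to 10 N, and is clear of the stub 14 mm up.
- blue_tray: Blue outgoing tray, open on top, fixed: 170 (x) x 130 (y) x 30 mm high, walls and floor 4 mm. Origin: centre of the underside, z up. A finished lamp stands in its +x half; its -x half is free.
- free_spot (a point): Middle of the free half of the blue tray, on the inner floor (4 mm above the bench, 42 mm to -x of the tray's centre); axes as the tray's.
- red_tray: Red reject tray, fixed, same shape as the blue one, with one lamp standing in it: not used. Origin: centre of the underside.
- done_lamp: Finished lamp standing in the +x half of the blue tray: white base 44 x 36 x 24 mm with a thin amber lens 38 x 30 x 44 mm on top, 68 mm high in all, about 90 g. Origin: centre of the underside. Leave alone.
- reject_lamp: Rejected lamp standing in the red tray, same shape. Origin: centre of the underside. Leave alone.
- screwdriver: Yellow-handled screwdriver lying on the bench beyond the fixture and trays. Leave alone.
- grease_jar: Small white jar with a green cap, 40 mm across, 45 mm high, on the bench. Origin: centre of the underside. Leave alone.
Things that resemble listed ones, but are neither listed nor needed, are in the scene too. What is shaped like the lamp but black or pink is not meant. There is more than one size of the blue_tray; the job needs the smaller.

How it is judged:
By the outcome, as a careful person would: the job done as asked, in the order asked, and still so for the second after the job is handed in, with the robot touching nothing.
It also fails if it takes over 42 s, if anything falls off the work surface, if the arm or the gripper's body presses on something with over 40 N, if the wrist force passes 120 N, or if a joint passes its speed limit or range.

## Working session

There is one attempt and no reset: what is moved stays moved. The work goes in short steps, Python scripts to look and compute and a tool call to move; the robot and the scene stay as the last step left them, time stands still between calls to the robot, and variables do not carry over. Pictures are saved under pics/ and viewed, about 8 in all and at most 12, crops included, and the job is handed in when it is done.

Besides the shell and the picture viewer there is one more tool, called after ">>>" by a JSON object that holds its "method" and its "body". move_arm: Moves the arm, as the interface text tells. Its arguments: {"type":"object","properties":{"moves":{"type":"string"},"newtons":{"type":"number"}},"required":["moves"]}

```bash
mkdir -p pics; ls
cat > h.py <<'E'
import numpy as np, cv2
from scipy.spatial.transform import Rotation as R
from plant import bot, cams, ticket, nets
def rot(q): q=np.array(q,float); return R.from_quat(q[[1,2,3,0]]).as_matrix() if q.shape==(4,) else q
def pose(s,o=None):
    if 'tool_from_camera' in s:
        T=np.array(s['tool_from_camera']); Rt=rot(o['eef_rot'])
        return Rt@T[:3,:3], Rt@T[:3,3]+np.array(o['eef_pos'])
    return rot(s['attitude']), np.array(s['xyz'])
def ray(s,uv,o=None):
    K=np.array(s['K']); d=np.linalg.solve(K,[uv[0],uv[1],1.])[:2]; u=d.copy()
    for _ in range(30): u=d/(1+s['k1']*(u@u))
    Rc,c=pose(s,o); return c, Rc@np.array([u[0],-u[1],-1])
def at_z(s,uv,z,o=None):
    c,d=ray(s,uv,o); return c+d*(z-c[2])/d[2]
def proj(s,p,o=None):
    Rc,c=pose(s,o); v=Rc.T@(np.array(p)-c); u=np.array([v[0],-v[1]])/-v[2]
    u=u*(1+s['k1']*(u@u)); K=np.array(s['K']); return K[:2,:2]@u+K[:2,2]
E
python3 - <<'E'
from h import *
o=bot.get_obs(); print(o['clock'],o['eef_pos'],o['eef_rot'],o['wrist_force'],o['grip_width'])
P={}
for n in ('scene','top'):
    s=cams.snapshot(n); cv2.imwrite(f'pics/{n}0.png',s['image'])
    print(n,s['xyz'],s['attitude'],s['k1'])
    for q,z in (('lamp',.034),('lens',.078),('socket',.032),('fixture',0),('blue_tray',0),('free_spot',.004),('red_tray',0),('grease_jar',0)):
        for f in ('look_for','spot_point'):
            if f=='look_for' and q in('socket','free_spot','lens','fixture'): continue
            r=getattr(nets,f)(s,q)
            print(q,f,[(np.round(d['uv']).tolist(),round(d['confidence'],2),np.round(at_z(s,d['uv'],z),3).tolist()[:2]) for d in r[:5]])
E
```

```text
pics
0.0 [0.17387484 0.65152976 0.25443344] [ 6.45211370e-04  7.93049069e-01  6.09156794e-01 -8.70703163e-04] [-0.09512044  0.52678736  0.25469703] 0.08802116580907235
scene [ 1.18428763 -0.39833629  0.64713476] [0.77955952 0.41850684 0.21387089 0.41400269] -0.05383321130325662
lamp look_for [([349.0, 190.0], 0.96, [0.473, 0.326]), ([381.0, 187.0], 0.74, [0.513, 0.419]), ([322.0, 223.0], 0.64, [0.558, 0.153])]
lamp spot_point [([322.0, 231.0], 0.89, [0.585, 0.133]), ([381.0, 191.0], 0.81, [0.529, 0.4]), ([350.0, 198.0], 0.74, [0.51, 0.296])]
lens spot_point [([324.0, 212.0], 0.88, [0.569, 0.147]), ([348.0, 187.0], 0.8, [0.51, 0.28]), ([383.0, 178.0], 0.75, [0.531, 0.397])]
socket spot_point [([349.0, 194.0], 0.71, [0.491, 0.31]), ([336.0, 275.0], 0.25, [0.725, 0.059])]
fixture spot_point [([352.0, 208.0], 0.85, [0.513, 0.304]), ([272.0, 308.0], 0.49, [0.703, -0.093])]
blue_tray look_for [([134.0, 223.0], 0.79, [0.236, -0.248]), ([265.0, 242.0], 0.62, [0.505, 0.012]), ([176.0, 287.0], 0.56, [0.532, -0.241])]
blue_tray spot_point [([269.0, 241.0], 0.84, [0.509, 0.022]), ([136.0, 226.0]
[... 895 characters left out ...]
 spot_point [([193.0, 205.0], 0.9, [0.508, 0.288])]
fixture spot_point [([196.0, 208.0], 0.61, [0.505, 0.287])]
blue_tray look_for [([297.0, 201.0], 0.76, [0.518, 0.027])]
blue_tray spot_point [([297.0, 200.0], 0.72, [0.522, 0.026]), ([407.0, 303.0], 0.57, [0.252, -0.249])]
free_spot spot_point [([404.0, 328.0], 0.95, [0.189, -0.238]), ([298.0, 213.0], 0.61, [0.487, 0.026])]
red_tray look_for [([400.0, 185.0], 0.86, [0.556, -0.243])]
red_tray spot_point [([400.0, 191.0], 0.83, [0.541, -0.244]), ([305.0, 184.0], 0.65, [0.562, 0.006]), ([195.0, 202.0], 0.19, [0.519, 0.29])]
grease_jar look_for [([274.0, 132.0], 0.66, [0.703, 0.082])]
grease_jar spot_point [([275.0, 134.0], 0.6, [0.699, 0.08])]
```

Run:
```python
import cv2
a=cv2.imread('pics/top0.png')[90:390,80:480]; cv2.imwrite('pics/top0c.png',cv2.resize(a,None,fx=2,fy=2,interpolation=cv2.INTER_CUBIC))
```

```text
(no output)
```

View pics/top0c.png

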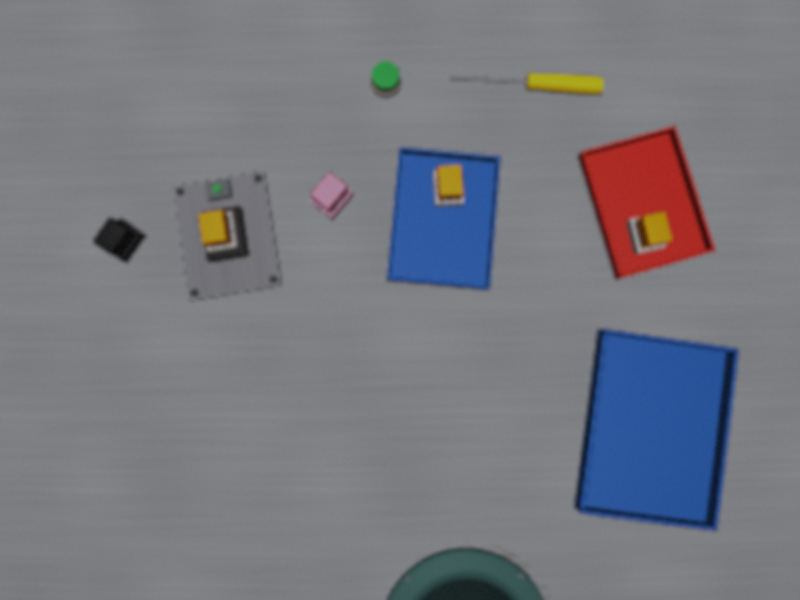

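View pics/scene0.png

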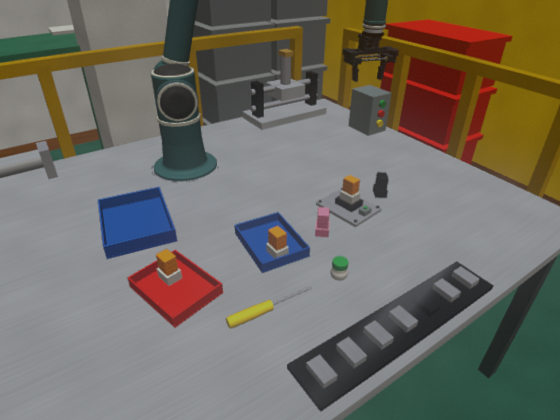

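The top view shows the fixture with the plugged lamp (crop ~(215,228)) between a black and a pink look-alike. The small blue tray is at crop ~(443,218), with the finished lamp in its upper (+x) half. The scene view agrees.

Run:
```python
from h import *
s=cams.snapshot('top'); o=bot.get_obs()
f=lambda p,z:np.array([at_z(s,(80+x/2,90+y/2),z)[:2] for x,y in p])
scr=f([(181,191),(259,178),(274,279),(194,292)],.012)
tr=f([(400,149),(499,157),(489,288),(388,279)],.03)
for n,p in(('fix',scr),('tray',tr)):
    print(n,p.round(3).tolist(),'c',p.mean(0).round(4)); d=(p[0]+p[1]-p[2]-p[3])/2; e=(p[0]+p[3]-p[1]-p[2])/2
    print(' len',np.linalg.norm(d),np.linalg.norm(e),'yaw',np.arctan2(d[1],d[0]),np.arctan2(-e[0],e[1]))
    yaw=np.arctan2(d[1],d[0])
    if n=='tray': print('free',p.mean(0)-.042*np.array([np.cos(yaw),np.sin(yaw)]))
print('tool R',rot(o['eef_rot']).round(3).tolist())
```

```text
fix [[0.562, 0.352], [0.577, 0.251], [0.447, 0.231], [0.432, 0.333]] c [0.5047 0.2917]
 len 0.13151533571501056 0.10252953456400864 yaw 0.14575205178866235 0.14818908699109898
tray [[0.608, 0.069], [0.596, -0.056], [0.43, -0.039], [0.444, 0.087]] c [0.5197 0.0151]
 len 0.1662465074794586 0.12617598593445428 yaw -0.10505844895698599 -0.10080466802797484
free [0.47794111 0.01945516]
tool R [[0.258, 0.966, -0.0], [0.966, -0.258, 0.0], [0.0, -0.0, -1.0]]
```

>>> {"method": "move_arm", "body": {"moves": "-263 413 40 -0.408 1;-263 413 40 -0.408 1;-263 413 40 -0.408 1;-263 413 40 -0.408 1;-263 413 40 -0.408 1;-263 413 40 -0.408 1;-263 413 40 -0.408 1;-263 413 40 -0.408 1;-263 413 40 -0.408 1;-263 413 40 -0.408 1;-263 413 40 -0.408 1;-263 413 40 -0.408 1;-263 413 40 -0.408 1;-263 413 40 -0.408 1;-263 413 40 -0.408 1"}}

```text
clock: 2.85
eef_pos: [0.5045, 0.2927, 0.2159]
eef_rot: [-0.0, 0.652, 0.758, 0.0]
wrist_force: [-0.8, -0.3, 0.2]
grip_width: 0.0881
```

Run:
```python
from h import *
o=bot.get_obs(); s=cams.snapshot('wrist'); cv2.imwrite('pics/w1.png',s['image'])
print(o['clock'],o['eef_pos'],rot(o['eef_rot']).round(3).tolist(),np.abs(o['dq']).max())
for q,z in (('lens',.078),('socket',.032),('lamp',.032)):
    print(q,[(np.round(d['uv']).tolist(),round(d['confidence'],2),np.round(at_z(s,d['uv'],z,o),4).tolist()[:2]) for d in nets.spot_point(s,q)[:3]])
# predicted overlay of lamp model at estimate
im=s['image'].copy()
def box(c,yaw,lx,ly,z,col):
    R2=np.array([[np.cos(yaw),-np.sin(yaw)],[np.sin(yaw),np.cos(yaw)]])
    p=[proj(s,[*(np.array(c)+R2@np.array([a*lx/2,b*ly/2])),z],o) for a,b in((1,1),(1,-1),(-1,-1),(-1,1))]
    cv2.polylines(im,[np.int32(np.array(p)*16)],True,col,1,cv2.LINE_AA,4)
c=(.505,.290); y=.147
box(c,y,.038,.030,.100,(0,255,0)); box(c,y,.044,.036,.056,(255,255,0)); box(c,y,.064,.052,.032,(255,0,255)); box(c,y,.15,.12,.012,(0,0,255))
cv2.imwrite('pics/w1o.png',im)
```

```text
2.85 [0.50449252 0.29271025 0.21588616] [[-0.149, 0.989, 0.0], [0.989, 0.149, 0.0], [0.0, 0.0, -1.0]] 0.0027311518327951985
lens [([438.0, 216.0], 0.66, [0.4933, 0.4132]), ([105.0, 229.0], 0.64, [0.5402, 0.1715]), ([274.0, 206.0], 0.62, [0.5044, 0.2927])]
socket []
lamp [([418.0, 201.0], 0.74, [0.4928, 0.4148]), ([126.0, 211.0], 0.66, [0.5384, 0.1694]), ([278.0, 194.0], 0.62, [0.5041, 0.2958])]
```

View pics/w1o.png

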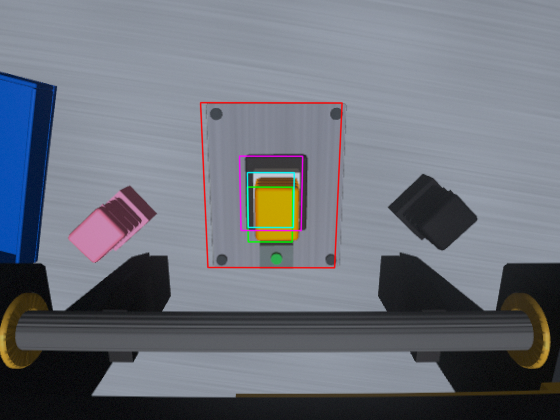

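The picture shows the amber lamp on the fixture at about (277,210). My model sits about 4–5 px too far left, so I'll refine from the screws and the lens.

Run:
```python
from h import *
from scipy import ndimage as nd
o=bot.get_obs(); s=cams.snapshot('wrist'); im=s['image']
p=np.array([at_z(s,u,.012,o)[:2] for u in((216,114),(336,114),(331,259),(222,260))])
print(p.round(4).tolist(),p.mean(0))
for a,b in((0,1),(3,2),(0,3),(1,2)): d=p[b]-p[a]; print(np.linalg.norm(d).round(4),np.arctan2(d[1],d[0]).round(4))
h=cv2.cvtColor(im,cv2.COLOR_BGR2HSV); m=((h[...,0]>12)&(h[...,0]<32)&(h[...,1]>170)&(h[...,2]>190)).astype(np.uint8)
l,n=nd.label(m); k=l[212,277]; m=(l==k).astype(np.uint8)
r=cv2.minAreaRect(cv2.findNonZero(m)); b=cv2.boxPoints(r); print(r)
q=np.array([at_z(s,u,.100,o)[:2] for u in b]); print('lens top',q.round(4).tolist(),q.mean(0))
for i in range(4): d=q[(i+1)%4]-q[i]; print(np.linalg.norm(d).round(4),np.arctan2(d[1],d[0]).round(4))
```

```text
[[0.4476, 0.2336], [0.4324, 0.3349], [0.5629, 0.3551], [0.5791, 0.2538]] [0.50549288 0.29435238]
0.1024 1.7193
0.1026 1.7291
0.1331 0.1525
0.132 0.154
((277.5, 213.5), (51.0, 41.0), 90.0)
lens top [[0.4887, 0.2785], [0.4847, 0.3052], [0.5195, 0.311], [0.5236, 0.2833]] [0.50411527 0.29449467]
0.027 1.7194
0.0353 0.1647
0.0279 -1.4223
0.0353 -3.0046
```

>>> {"method": "move_arm", "body": {"moves": "1.7 0.5 45 0 1;1.7 0.5 85 0 1;1.7 0.5 120 0 1;1.7 0.5 140 0 1;1.7 0.5 140 0 1;1.7 0.5 140 0 1;1.7 0.5 140 0 0.5;1.7 0.5 140 0 0.42;1.7 0.5 140 0 0.3;1.7 0.5 140 0 0.2;1.7 0.5 140 0 0.2;1.7 0.5 140 0 0.2;1.7 0.5 140 0 0.2", "newtons": 25}}

```text
clock: 4.4
eef_pos: [0.5055, 0.2933, 0.0757]
eef_rot: [-0.0, 0.653, 0.757, -0.0]
wrist_force: [0.2, -0.1, 0.3]
grip_width: 0.0341
```

Run:
```python
from h import *
o=bot.get_obs(); s=cams.snapshot('wrist'); cv2.imwrite('pics/w2.png',s['image'])
print(o['clock'],o['eef_pos'],o['wrist_force'],o['torque'],o['grip_width'])
```

```text
4.4 [0.50548027 0.29329119 0.07569729] [ 0.17105711 -0.1249861   0.27021505] [ 0.07893532 -0.00454052 -0.03128042] 0.03410301117000743
```

View pics/w2.png

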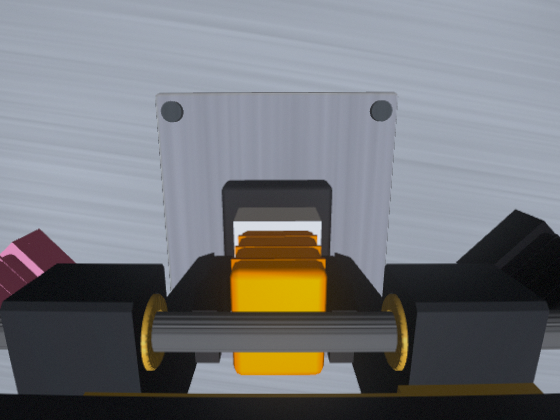

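The jaws sit evenly on either side of the amber lens at (278,320) and are still closing, with an opening of 34 mm.

>>> {"method": "move_arm", "body": {"moves": "0 0 0 0 0.2;0 0 0 0 0.2;0 0 0 0 0.2;0 0 0 0 0.2;0 0 0 0 0.2", "newtons": 25}}

```text
clock: 4.95
eef_pos: [0.5055, 0.2933, 0.0756]
eef_rot: [-0.0, 0.653, 0.757, -0.0]
wrist_force: [-0.5, 0.1, 1.1]
grip_width: 0.0298
```

>>> {"method": "move_arm", "body": {"moves": "0 0 -2 0 0.2;0 0 -4 0 0.2;0 0 -6 0 0.2;0 0 -8 0 0.2;0 0 -10 0 0.2;0 0 -12 0 0.2;0 0 -14 0 0.2;0 0 -17 0 0.2;0 0 -20 0 0.2;0 0 -20 0 0.2"}}

```text
clock: 5.95
eef_pos: [0.5059, 0.2936, 0.0965]
eef_rot: [0.0, 0.653, 0.757, 0.001]
wrist_force: [0.4, 0.2, 0.2]
grip_width: 0.0298
```

Run:
```python
from h import *
s=cams.snapshot('wrist'); a=s['image']; t=cams.snapshot('scene')['image'][150:240,300:420]
cv2.imwrite('pics/w3.png',np.hstack([cv2.resize(a,(480,360)),cv2.resize(t,(480,360)) ])[:, :][:, :960][:, 160:])
```

```text
(no output)
```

View pics/w3.png

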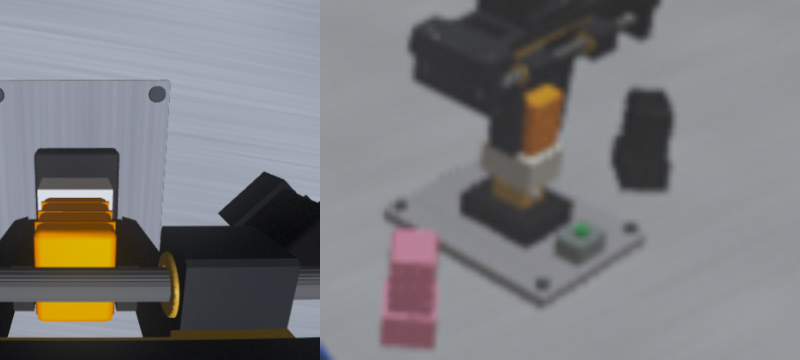

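The lamp is off the stub, which is visible beneath it, and hangs upright in the jaws. Next I'll lift it and carry it to above the free half.

>>> {"method": "move_arm", "body": {"moves": "0 0 -20 0 0.2;0 0 -45 0 0.2;0 0 -75 0 0.2;-10 -3 -100 0 0.2;-30 -8 -110 0 0.2;-60 -15 -110 0.05 0.2;-95 -24 -110 0.1 0.2;-130 -33 -110 0.15 0.2;-165 -42 -110 0.2 0.2;-200 -51 -110 0.256 0.2;-230 -59 -110 0.256 0.2;-252 -65 -110 0.256 0.2;-263 -68 -110 0.256 0.2;-267 -68.5 -110 0.256 0.2;-267 -68.5 -110 0.256 0.2;-267 -68.5 -110 0.256 0.2"}}

```text
clock: 7.65
eef_pos: [0.4771, 0.0199, 0.2057]
eef_rot: [-0.0, 0.744, 0.668, 0.0]
wrist_force: [0.5, 0.6, -1.1]
grip_width: 0.0297
```

Run:
```python
from h import *
o=bot.get_obs(); s=cams.snapshot('wrist'); t=cams.snapshot('top')
print(o['clock'],o['eef_pos'],rot(o['eef_rot']).round(3).tolist(),o['grip_width'],o['wrist_force'])
im=s['image'].copy()
def box(c,yaw,lx,ly,z,col):
    R2=np.array([[np.cos(yaw),-np.sin(yaw)],[np.sin(yaw),np.cos(yaw)]])
    p=[proj(s,[*(np.array(c)+R2@np.array([a*lx/2,b*ly/2])),z],o) for a,b in((1,1),(1,-1),(-1,-1),(-1,1))]
    cv2.polylines(im,[np.int32(np.clip(np.array(p),-2000,2000)*16)],True,col,1,cv2.LINE_AA,4)
c=(.520,.0155);y=-.103
box(c,y,.17,.13,.03,(0,255,0)); box(c,y,.162,.122,.004,(0,255,255))
# held lamp as expected
x=rot(o['eef_rot'])[:,0]; yw=np.arctan2(x[1],x[0])-np.pi/2; g=o['eef_pos']
box(g[:2],yw,.044,.036,g[2]-.044,(255,0,255)); box(g[:2],yw,.044,.036,g[2]-.020,(255,255,0)); box(g[:2],yw,.038,.030,g[2]+.024,(255,0,0))
cv2.imwrite('pics/w4.png',im)
```

```text
7.65 [0.47708247 0.01991501 0.20567649] [[0.108, 0.994, -0.0], [0.994, -0.108, 0.0], [0.0, -0.0, -1.0]] 0.02969610698856245 [ 0.47952035  0.5713006  -1.12955469]
```

View pics/w4.png

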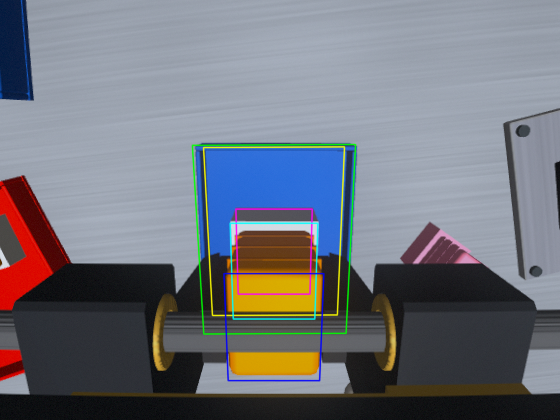

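The picture matches the models: tray rim in place (far edge at row 145) and the held lamp at (275,290). I'll descend and slow down near the floor.

>>> {"method": "move_arm", "body": {"moves": "0.5 1 30 0 0.2;0.5 1 65 0 0.2;0.5 1 100 0 0.2;0.5 1 125 0 0.2;0.5 1 140 0 0.2;0.5 1 148 0 0.2;0.5 1 152 0 0.2;0.5 1 154 0 0.2;0.5 1 155 0 0.2;0.5 1 155 0 0.2;0.5 1 155 0 0.2"}}

```text
clock: 8.85
eef_pos: [0.4786, 0.0195, 0.0514]
eef_rot: [0.0, 0.745, 0.668, 0.001]
wrist_force: [-0.6, -0.2, -0.6]
grip_width: 0.0297
```

Run:
```python
from h import *
o=bot.get_obs(); s=cams.snapshot('wrist'); t=cams.snapshot('scene')
print(o['eef_pos'],o['wrist_force'])
cv2.imwrite('pics/w5.png',np.hstack([cv2.resize(s['image'],(400,300)),cv2.resize(t['image'][170:290,200:360],(400,300),interpolation=cv2.INTER_CUBIC)]))
```

```text
[0.4785739  0.01953184 0.0514454 ] [-0.6321893  -0.17890456 -0.57566489]
```

View pics/w5.png

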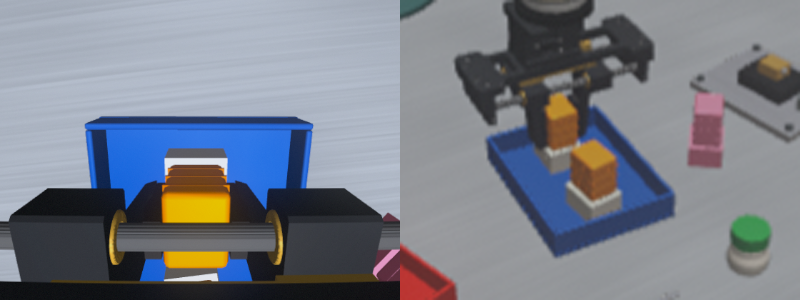

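The held lamp is over the free half, clear of the finished lamp and the walls. The remaining gap should be about 3.5 mm, so I'll lower it in small steps.

>>> {"method": "move_arm", "body": {"moves": "0 0 0.5 0 0.2;0 0 1 0 0.2;0 0 1.5 0 0.2;0 0 2 0 0.2;0 0 2.5 0 0.2;0 0 3 0 0.2;0 0 3 0 0.2"}}

```text
clock: 9.65
eef_pos: [0.478, 0.0196, 0.0477]
eef_rot: [-0.0, 0.745, 0.668, -0.0]
wrist_force: [0.0, 0.3, -0.5]
grip_width: 0.0299
```

>>> {"method": "move_arm", "body": {"moves": "0 0 0.3 0 0.2;0 0 0.6 0 0.2;0 0 0.6 0 0.2"}}

```text
clock: 9.95
eef_pos: [0.478, 0.0196, 0.0476]
eef_rot: [-0.0, 0.744, 0.668, -0.0]
wrist_force: [-2.0, 0.7, 5.8]
grip_width: 0.03
```

The lamp touched down at about 6 N. I'll ease off slightly, open part way and rise.

>>> {"method": "move_arm", "body": {"moves": "0 0 -0.4 0 0.2;0 0 -0.4 0 0.36;0 0 -0.4 0 0.4;0 0 -0.4 0 0.5;0 0 -0.4 0 0.55;0 0 -0.4 0 0.55;0 0 -0.4 0 0.55;0 0 -0.4 0 0.55"}}

```text
clock: 10.75
eef_pos: [0.478, 0.0196, 0.0475]
eef_rot: [-0.0, 0.745, 0.668, -0.0]
wrist_force: [-0.4, -0.6, 0.2]
grip_width: 0.0485
```

>>> {"method": "move_arm", "body": {"moves": "0 0 -5 0 0.55;0 0 -15 0 0.55;0 0 -35 0 0.55;0 0 -65 0 0.55;0 0 -100 0 0.55;0 0 -140 0 0.55;0 0 -180 0 0.55;0 0 -180 0 0.55;0 0 -180 0 0.55;0 0 -180 0 0.55"}}

```text
clock: 11.75
eef_pos: [0.4771, 0.0196, 0.2267]
eef_rot: [-0.001, 0.745, 0.668, -0.001]
wrist_force: [-0.5, -0.4, 1.1]
grip_width: 0.0483
```

Run:
```python
from h import *
o=bot.get_obs(); s=cams.snapshot('wrist'); t=cams.snapshot('scene')
print(o['eef_pos'],o['wrist_force'])
cv2.imwrite('pics/w6.png',np.hstack([cv2.resize(s['image'],(400,300)),cv2.resize(t['image'][140:320,130:400],(400,300),interpolation=cv2.INTER_CUBIC)]))
```

```text
[0.47709226 0.01957508 0.22670647] [-0.47133788 -0.42000092  1.08097808]
```

View pics/w6.png

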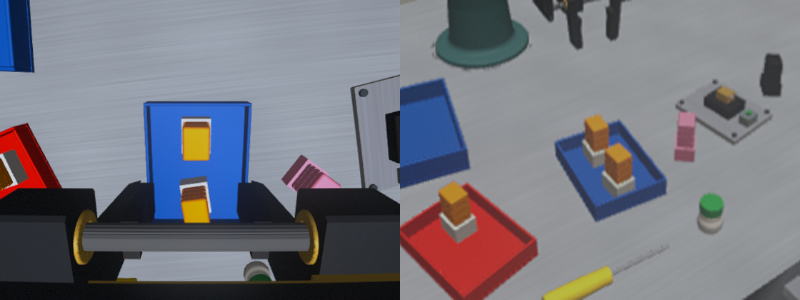

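The lamp stands upright and undamaged in the free half, the finished lamp is undisturbed, and the gripper is clear.

```bash
python3 -c "
from plant import ticket; print(ticket.finish_job())"
```

```text
the job is handed in; nothing more can be done
None
```

I unplugged the amber lamp from the fixture and stood it upright in the free half of the small blue tray. The job is handed in; robot time was about 12 s of the 42 s allowed.

- **Grip and pull:** I set the grip to 25 N and pulled straight up in 2 mm steps. The jaw opening stayed at 29.7–30.0 mm throughout, so there was no sign of slipping or cracking.
- **Set-down:** The lamp touched the tray floor with about 6 N. I eased off, opened the jaws part way and rose clear.
- **Last check:** The wrist and scene pictures show the lamp upright, at about (0.478, 0.020) and lined up with the tray. The finished and rejected lamps, the look-alikes, the jar and the screwdriver look undisturbed, and the gripper touches nothing.

No check failed. The small differences I saw were about 1 mm between commanded and measured position, and the networks' tray centre up to about 1 cm off in y from my corner fit. I used the corner fit, and the wrist view confirmed it.

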